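# Draw the calibration plate from its flush dock and seat it in the checking cradle

### The job

Slide the steel calibration plate along its flush dock with a gentle fingertip until its end hangs over the dock's open front, then take it by that end and lay it flat in the checking cradle with its other end against the red jaw. Push plate and jaw back until the jaw comes up hard against the end of its travel, lean on it there with about 10 N for a second, and let go. Never use more than 15 N on the jaw or 20 N on the dock, do not drop the plate, and leave the other things on the bench where they are.

Things in the scene. Friction and masses are not known exactly. Their poses are not given: they have to be found in the camera images.
- plate_center (a point): centre of the steel calibration plate: a flat loose bar 130 mm long (its x), 36 mm wide (its y), 3 mm thick (its z, up), 80 to 150 g, with a blue band across the middle and an orange stripe at each end; both ends are alike. It starts flat in the dock's recess, its top flush with the lips round it
- plate: the same plate, origin at the centre of its underside. A closed fingertip pressed on its top with about 4 to 10 N drags it along the smooth dock. Contact is stiff (about 20 N per mm): come down slowly, by feel. It tips off when more than 65 mm of it overhangs; with about 35 mm out it lies steady, and can be taken there from above by its two long sides
- dock_mouth (a point): on the floor of the dock's recess (50 mm above the table), in the middle of its open front edge, above the vertical front face; x points from the open front into the dock, y sideways, z up. The plate starts 8 to 12 mm inside this edge, with only 2 to 6 mm behind it. In front of the edge there is nothing down to the table
- dock: fixed cream block, 156 mm long, 100 wide, 53 tall, with a shallow recess in its top, 40 mm wide and 144 mm long from the open front to the rear lip; grey lips 3 mm high along both sides and the rear. Origin at table level, 74 mm behind (+x of) the front edge; axes as dock_mouth
- jaw_face (a point): foot of the middle of the red jaw's front face, at the level of the cradle floor (50 mm above the table); moves with the jaw. x points from the cradle's open front through the jaw (the way to push), y sideways, z up. The front edge of the cradle floor is 69 to 94 mm in front (-x) of the jaw's face at the start; before it there is nothing down to the table
- jaw: red jaw, 38 mm wide, 11.5 mm tall, sliding in a black cradle (slick blue floor between aluminium lips 7 mm high, 44 mm apart) and back into a white housing 104 mm tall, whose front is 23 mm or more behind the jaw's face. It slides stiffly (about 3 N), stays where left, and runs back 3 to 28 mm, a different amount each time, to a hard end that can only be felt. Origin 0.5 mm above jaw_face
- lens_blank: bystander, not to be disturbed: amber lens blank, 68 mm disc, 11 mm thick; origin at its underside
- spray: bystander, not to be disturbed: small bottle with a blue cap, 40 mm across, 110 mm tall; origin at its underside
- glasses: bystander, not to be disturbed: red spectacles, about 125 x 150 mm, 48 mm tall; origin at its underside
- screw_cup: bystander, not to be disturbed: small blue bowl, 56 mm across, 35 mm tall; origin at its underside
- driver: bystander, not to be disturbed: screwdriver, 140 mm long; origin at its underside
- job_tray: bystander, not to be disturbed: green open job tray, 120 x 160 x 40 mm; origin at its underside
- cleaner: bystander, not to be disturbed: cleaner bottle with a black cap, 56 mm across, 160 mm tall; origin at its underside
Things that resemble listed ones, but are neither listed nor needed, are in the scene too. What is shaped like the dock but yellow is not meant.

How it is judged:
By the outcome, as a careful person would: the job done as asked, in the order asked, and still so for the second after the job is handed in, with the robot touching nothing.
It also fails if it takes over 72 s, if anything falls off the work surface, if the arm or the gripper's body presses on something with over 40 N, if the wrist force passes 120 N, or if a joint passes its speed limit or range.

### The arm

A 6-joint arm with a two-finger parallel gripper is mounted at the origin on the work surface. World frame = base frame: x ahead of the robot, y to its left, z up, the work surface at z = 0. Lengths are in m, angles in rad, forces in N, time in s.
With the tool pointing down it reaches from about 0.35 to 0.875 m from the base axis. Payload 4.2 kg.
Tool frame: the origin (TCP) lies at the very end of the fingers, on their centre line; the grasp point (between the pads) lies 19 mm behind it; z points along the fingers, y is the direction in which the jaws open and shut (so a half turn about z gives the same grasp; the last joint's range is limited). The gripper opens to 85 mm and grips with 20 to 120 N. Pads are 22 mm wide; open, the fingers measure 114 mm over their backs; the gripper's body (76 mm by 85 mm) begins 54 mm behind the grasp point. The pads swing forward as they close: fully open they stand 13 mm farther back than shut.
Start: joints at [-0.861, 0.385, 0.008, 0, -1.194, -0.259], TCP at [0.272, -0.563, 0.231] pointing down, gripper open.
Joint ranges: [-3.14, 3.14], [-1.21, 2.06], [-1.07, 1.41], [-3.16, 2.05], [-2.99, -0.16], [-3.1, 3.1]. Speed limits (rad/s): [2.79, 2.79, 3.14, 3.14, 3.14, 3.14].

### API

Orientations are given as a unit quaternion [x, y, z, w].
In Python, from rig import bot gives the robot as it stands. The module is installed in compiled form; this text tells all that it offers.
- The arm moves only by the tool play_rows, never from a script. Its argument "deltas" is a list of rows, each a list of 7 numbers: the shift along the tool's x, y, z in units of 40 mm (1.0 is 40 mm), then the turn, a rotation vector about the tool's x, y, z in degrees, then the closure, from 0 (fully open) to 1 (shut). A call has 1 to 12 rows; each row is the pose to reach, as a shift and turn from the pose measured when the call began, along the tool's axes at that moment; what a row does not reach only later rows make up. A row lasts 1/12 s, in which the tool goes at most 41.7 mm and 7.16 degrees, less where a joint would pass 70% of its speed; a pose out of reach is approached as far as the arm can. A call with a gripper value outside its range is refused whole. The fingers move at their own pace and stop on an object; "grip_force" is the grip in N (left out, the last holds). Time passes only in rows, so rows that repeat a pose let the fingers close. It gives the time, the measured TCP pose, the force and the opening at its end, in the units of the state.
- bot.read_state(): the state, without advancing time (a new reading comes with each control period).
- bot.snapshot(name): name is "side" or "top"; returns a dict with "color" (400x640x3 uint8, red, green, blue), "mtx" (3x3 intrinsics, pixels), "eye" and "rotation" of the camera in the world. Camera axes: x right, y down, z forward; pixel columns grow to the right and rows downward; lengths in m; the calibration is good to about 2 mm. A picture is of the moment at which its call begins. There is no depth.
- bot.hand_in(): hands the job in, once; it reports no verdict.
The state is a dict: "clock": time; "q": joint angles; "joint_vel": joint speeds; "joint_efforts": joint torques, N m; "tool_pos": TCP position; "eef_rot": TCP orientation; "wrist_force": force on the tool from outside, world axes, zero at the start; "moment": the same for the moment, N m; "finger_gap": finger opening in m.
Only numpy, scipy, OpenCV 4.12 (cv2) and the standard library are available. Lean on these libraries where they do the work, as an engineer would, in place of code of your own. Each camera call takes 0.05 s, during which the arm holds its last target.

## Working session

There is one attempt and no reset: what is moved stays moved. The work goes in short steps, Python scripts to look and compute and a tool call to move; the robot and the scene stay as the last step left them, time stands still between calls to the robot, and variables do not carry over. Pictures are saved under pics/ and viewed, and the job is handed in when it is done.

Besides the shell and the picture viewer there is one more tool, called by a JSON object that holds its "method" and its "body". play_rows: Moves the arm, as the interface text tells. Its arguments: {"type":"object","properties":{"deltas":{"type":"array","items":{"type":"array","items":{"type":"number"}}},"grip_force":{"type":"number"}},"required":["deltas"]}

```bash
mkdir -p pics; python3 - <<'E'
from rig import bot
import cv2
s=bot.read_state()
for k in s: print(k,s[k])
for n in ("side","top"):
    d=bot.snapshot(n); cv2.imwrite(f"pics/{n}0.png",d["color"][:,:,::-1])
    print(n,d["mtx"],d["eye"],d["rotation"])
E
ls
```

```text
clock 0.0
q [-8.61392732e-01  3.85558649e-01  6.60408118e-03 -4.77599322e-04
 -1.19399176e+00 -2.58630571e-01]
joint_vel [ 0.00012737  0.00158834 -0.00028192 -0.00107789 -0.00031822 -0.00100648]
joint_efforts [ 6.73258692e-04 -3.92289734e+01  1.88405603e+01  4.18614104e+00
 -4.62305878e-03  7.16934863e-06]
tool_pos [ 0.27205941 -0.56202558  0.23021498]
eef_rot [-2.23397103e-01  9.74726900e-01  1.05479936e-03 -3.03781217e-04]
wrist_force [-0.0456581   0.65982385 -0.14017845]
moment [0.02372449 0.00027418 0.04402715]
finger_gap 0.08517296304953367
side [[432.47035309   0.         310.50984258]
 [  0.         432.47035309 201.62832059]
 [  0.           0.           1.        ]] [ 0.24866138 -1.1437795   0.95415961] [ 0.88245276 -0.09284074  0.04352574 -0.45908957]
top [[517.12938527   0.         332.58228562]
 [  0.         517.12938527 198.43838527]
 [  0.           0.           1.        ]] [0.37616643 0.07875627 1.68391987] [ 0.71200742 -0.70107778  0.0234667  -0.03137987]
pics
```

View pics/side0.png

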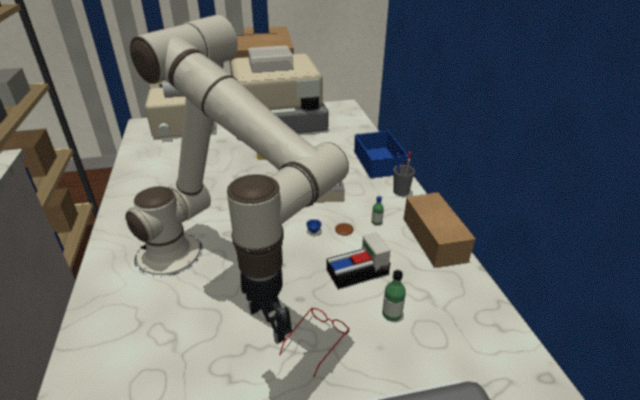

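View pics/top0.png

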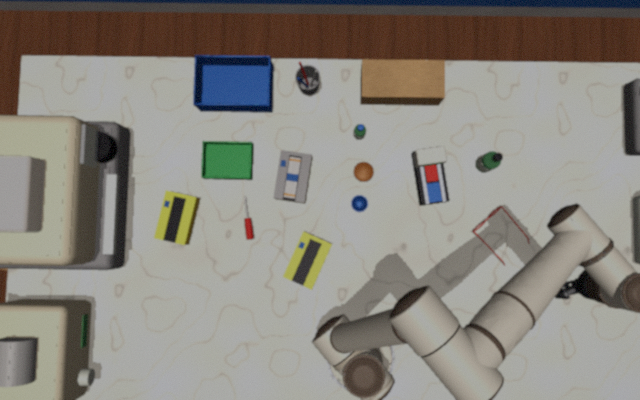

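```bash
python3 - <<'E'
import cv2
t=cv2.imread("pics/top0.png")
a=cv2.resize(t[140:215,260:330],None,fx=8,fy=8,interpolation=cv2.INTER_CUBIC)
cv2.imwrite("pics/dockz.png",a)
a=cv2.resize(t[138:213,400:475],None,fx=8,fy=8,interpolation=cv2.INTER_CUBIC)
cv2.imwrite("pics/cradz.png",a)
s=cv2.imread("pics/side0.png")
a=cv2.resize(s[140:300,260:420],None,fx=3.75,fy=3.75,interpolation=cv2.INTER_CUBIC)
cv2.imwrite("pics/sidez.png",a)
E
```

```text
(no output)
```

View pics/dockz.png

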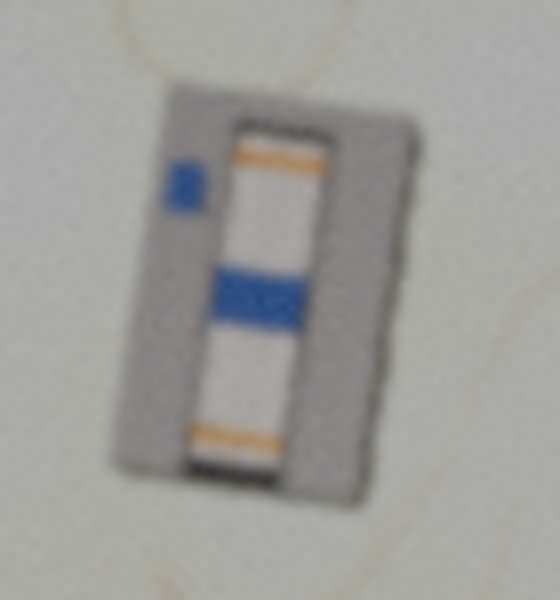

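View pics/cradz.png

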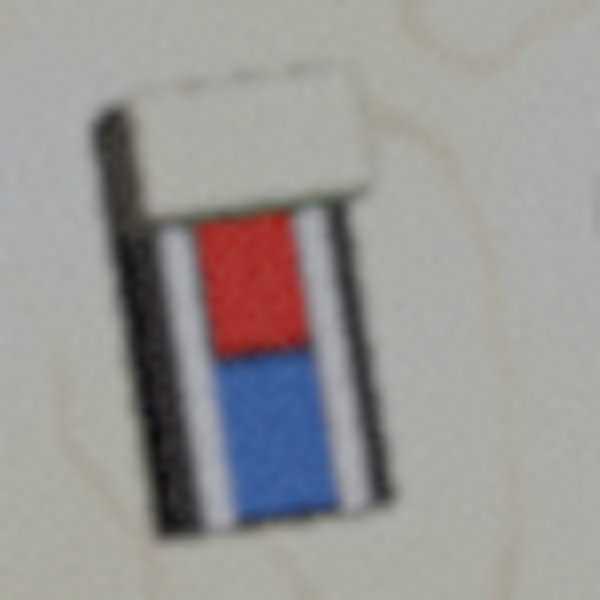

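View pics/sidez.png

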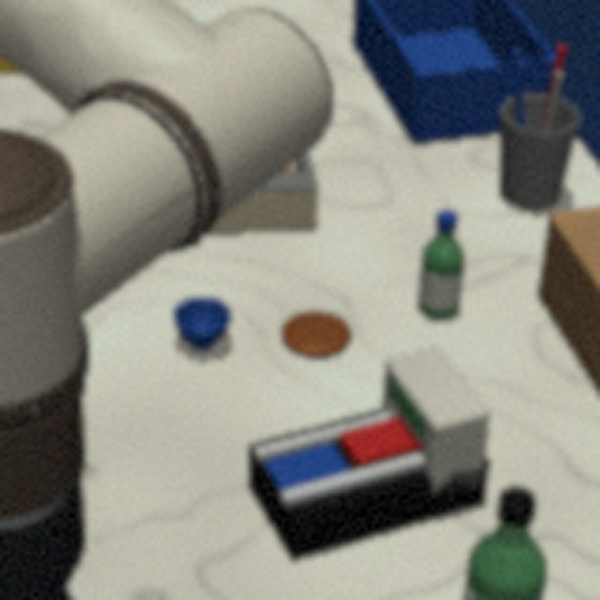

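```bash
cat > h.py <<'E'
import numpy as np, cv2
from scipy.spatial.transform import Rotation as R
def ray(d,uv,z):
    uv=np.asarray(uv,float).reshape(-1,2)
    Rm=R.from_quat(d["rotation"]).as_matrix()
    p=np.c_[uv,np.ones(len(uv))]@np.linalg.inv(d["mtx"]).T@Rm.T
    e=np.array(d["eye"]); return e+p*((z-e[2])/p[:,2:3])
def proj(d,P):
    Rm=R.from_quat(d["rotation"]).as_matrix()
    c=(np.asarray(P)-d["eye"])@Rm@d["mtx"].T
    return c[:,:2]/c[:,2:]
def mask(img,roi,cond):  # returns weighted subpix upscaled mask, roi x0,y0,x1,y1
    x0,y0,x1,y1=roi
    a=cv2.resize(img[y0:y1,x0:x1],None,fx=8,fy=8,interpolation=cv2.INTER_CUBIC).astype(int)
    return cond(a[...,0],a[...,1],a[...,2]).astype(np.uint8)
def big(m,x0,y0):
    n,l,st,c=cv2.connectedComponentsWithStats(m)
    out=[]
    for i in np.argsort(-st[1:,4])[:3]+1:
        pts=np.argwhere(l==i)[:,::-1].astype(np.float32)
        b=cv2.boxPoints(cv2.minAreaRect(pts))
        f=lambda q:(np.array(q)+.5)/8-.5+[x0,y0]
        out.append((int(st[i,4]),f(pts.mean(0)),f(b)))
    return out
E
python3 - <<'E'
from h import *
from rig import bot
d=bot.snapshot("top"); im=d["color"]
def show(name,roi,cond,z,k=1):
    for a,c,b in big(mask(im,roi,cond),roi[0],roi[1])[:k]:
        print(name,a,"c",ray(d,c,z)[0,:2].round(4),"px",c.round(1)); print(ray(d,b,z)[:,:2].round(4).tolist())
blue=lambda r,g,b:(b>r+50)
red=lambda r,g,b:(r>g+60)&(r>b+60)
ora=lambda r,g,b:(r>b+45)
show("dock blue",(283,165,305,190),blue,.053)
show("orange",(283,150,310,205),ora,.053,3)
show("jaw",(415,155,450,190),red,.0615)
show("floor",(418,176,450,210),blue,.05)
# dock outline corners, by eye
f=lambda q,x0,y0:(np.array(q,float)+.5)/8-.5+[x0,y0]
print("dock",ray(d,f([(165,85),(418,120),(362,505),(117,468)],260,140),.053)[:,:2].round(4))
print("recess front corners",ray(d,f([(185,480),(278,490)],260,140),.05)[:,:2].round(4))
print("lips",ray(d,f([(160,228),(328,205),(370,505),(205,530)],400,138),.057)[:,:2].round(4))
print("housing top",ray(d,f([(127,88),(357,65),(375,185),(150,220)],400,138),.104)[:,:2].round(4))
E
```

```text
dock blue 3879 c [0.5692 0.2284] px [291.9 177. ]
[[0.5615, 0.2465], [0.5807, 0.2444], [0.5765, 0.2103], [0.5573, 0.2125]]
orange 1217 c [0.6246 0.2211] px [294.6 159.7]
[[0.6238, 0.2387], [0.63, 0.2379], [0.6254, 0.2034], [0.6193, 0.2042]]
orange 1204 c [0.5136 0.2367] px [288.9 194.4]
[[0.5128, 0.2537], [0.519, 0.2528], [0.5138, 0.2185], [0.5076, 0.2194]]
jaw 12159 c [ 0.5876 -0.2113] px [431.1 172.9]
[[0.6105, -0.1887], [0.6169, -0.2256], [0.5648, -0.2337], [0.5585, -0.197]]
floor 15509 c [ 0.5284 -0.2222] px [433.8 192. ]
[[0.556, -0.1975], [0.5627, -0.2374], [0.5011, -0.2467], [0.4944, -0.2069]]
dock [[0.6547 0.2676]
 [0.642  0.1664]
 [0.488  0.1857]
 [0.5012 0.283 ]]
recess front corners [[0.4971 0.2563]
 [0.4937 0.2193]]
lips [[ 0.6094 -0.1757]
 [ 0.6196 -0.242 ]
 [ 0.5008 -0.2585]
 [ 0.4899 -0.1937]]
housing top [[ 0.6569 -0.1555]
 [ 0.6671 -0.2439]
 [ 0.6205 -0.2508]
 [ 0.6057 -0.1645]]
```

```bash
cat >> h.py <<'E'
def go(x,y,z,yaw):
    from rig import bot
    s=bot.read_state(); p=np.array(s["tool_pos"]); Rc=R.from_quat(s["eef_rot"])
    best=None
    for a in (yaw,yaw+180):
        t=np.radians(a); yy=np.array([np.cos(t),np.sin(t),0]); zz=np.array([0,0,-1.]); xx=np.cross(yy,zz)
        rv=(Rc.inv()*R.from_matrix(np.c_[xx,yy,zz])).as_rotvec(degrees=True)
        if best is None or np.linalg.norm(rv)<np.linalg.norm(best): best=rv
    dl=Rc.inv().apply(np.array([x,y,z])-p)/.04
    print("t",round(s["clock"],2),"pos",p.round(4),"F",np.round(s["wrist_force"],2),"gap",round(s["finger_gap"],4),"q",np.round(s["q"],2))
    M=Rc.as_matrix(); print("yaw_y",np.degrees(np.arctan2(M[1,1],M[0,1])).round(2),"zax",M[:,2].round(4))
    print("delta",dl.round(3).tolist(),best.round(2).tolist())
E
python3 -c "
from h import *
go(.579,.2273,.16,172)"
```

```text
t 0.15 pos [ 0.2721 -0.5622  0.2305] F [-0.66 -0.29 -0.96] gap 0.0852 q [-0.86  0.39  0.01 -0.   -1.19 -0.26]
yaw_y 115.82 zax [-8.0e-04  1.4e-03 -1.0e+00]
delta [-15.503, 14.421, 1.784] [0.09, 0.04, -56.18]
```

{"method": "play_rows", "body": {"deltas": [[-0.3, 0.3, 0, 0, 0, -3, 1], [-1, 0.9, 0, 0, 0, -7, 1], [-1.8, 1.7, 0, 0, 0, -12, 1], [-2.6, 2.4, 0, 0, 0, -17, 1], [-3.4, 3.2, 0, 0, 0, -22, 1], [-4.2, 3.9, 0, 0, 0, -27, 1], [-5, 4.7, 0, 0, 0, -32, 1], [-5.8, 5.4, 0, 0, 0, -37, 1], [-6.6, 6.1, 0, 0, 0, -42, 1], [-7.4, 6.9, 0, 0, 0, -47, 1], [-8.2, 7.6, 0, 0, 0, -52, 1], [-9, 8.4, 0, 0, 0, -56, 1]]}}

```text
clock: 1.15
tool_pos: [0.4424, -0.1216, 0.2311]
eef_rot: [-0.656, 0.754, 0.001, 0.0]
wrist_force: [1.1, 0.2, -0.9]
finger_gap: -0.0001
```

```bash
python3 -c "
from h import *
go(.579,.2273,.12,172)"
```

```text
t 1.15 pos [ 0.4424 -0.1216  0.2311] F [ 1.14  0.23 -0.88] gap -0.0001 q [ 0.09  0.1  -0.38 -0.   -1.09 -0.22]
yaw_y 172.06 zax [-4.0e-04  1.5e-03 -1.0e+00]
delta [-9.108, -2.178, 2.789] [0.04, 0.08, 0.06]
```

{"method": "play_rows", "body": {"deltas": [[-0.9, -0.2, 0.1, 0, 0, 0, 1], [-1.8, -0.4, 0.3, 0, 0, 0, 1], [-2.7, -0.6, 0.5, 0, 0, 0, 1], [-3.6, -0.9, 0.8, 0, 0, 0, 1], [-4.5, -1.1, 1.1, 0, 0, 0, 1], [-5.4, -1.3, 1.4, 0, 0, 0, 1], [-6.3, -1.5, 1.7, 0, 0, 0, 1], [-7.2, -1.7, 2.0, 0, 0, 0, 1], [-8, -1.9, 2.3, 0, 0, 0, 1], [-8.6, -2.1, 2.5, 0, 0, 0, 1], [-9.0, -2.2, 2.7, 0, 0, 0, 1], [-9.1, -2.2, 2.8, 0, 0, 0, 1]]}}

```text
clock: 2.15
tool_pos: [0.5802, 0.2292, 0.1175]
eef_rot: [-0.657, 0.754, 0.001, -0.0]
wrist_force: [0.4, -0.5, 0.1]
finger_gap: 0.0002
```

```bash
python3 -c "
from h import *
from rig import bot
go(.579,.2273,.055,172)
for n in ('side','top'):
    d=bot.snapshot(n); im=d['color'][:,:,::-1]
    p=proj(d,[[.569,.2287,.053]])[0].astype(int); print(p)
    cv2.imwrite(f'pics/{n}1.png',cv2.resize(im[p[1]-60:p[1]+40,p[0]-60:p[0]+60],None,fx=5,fy=5,interpolation=cv2.INTER_CUBIC))
"
```

```text
t 2.15 pos [0.5802 0.2292 0.1175] F [ 0.39 -0.54  0.13] gap 0.0002 q [ 0.63  0.48 -0.14 -0.   -0.95 -0.77]
yaw_y 172.18 zax [-1.8e-03  6.0e-04 -1.0e+00]
delta [0.052, 0.021, 1.562] [0.11, 0.02, 0.18]
[321 182]
[291 177]
```

View pics/side1.png

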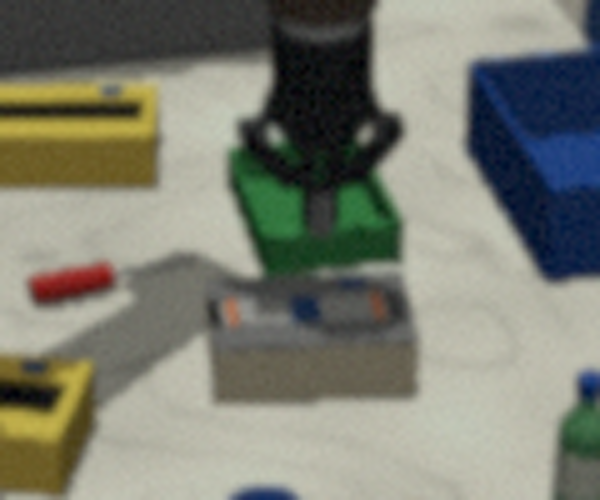

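View pics/top1.png

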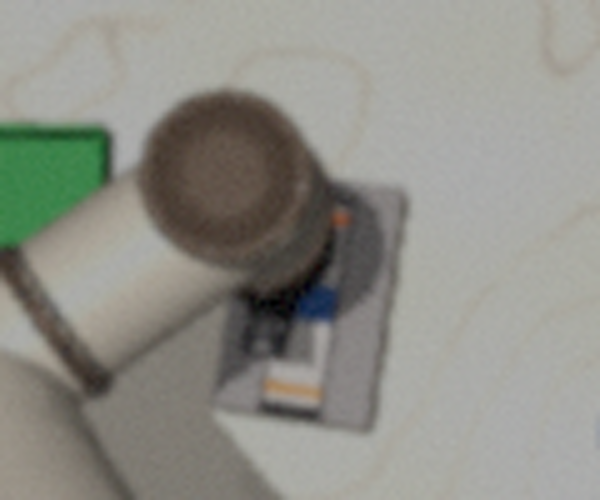

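{"method": "play_rows", "body": {"deltas": [[0.05, 0.02, 0.3, 0, 0, 0, 1], [0.05, 0.02, 0.7, 0, 0, 0, 1], [0.05, 0.02, 1.0, 0, 0, 0, 1], [0.05, 0.02, 1.2, 0, 0, 0, 1], [0.05, 0.02, 1.35, 0, 0, 0, 1], [0.05, 0.02, 1.4, 0, 0, 0, 1], [0.05, 0.02, 1.4, 0, 0, 0, 1]]}}

```text
clock: 2.83
tool_pos: [0.5777, 0.2247, 0.0621]
eef_rot: [-0.657, 0.754, 0.001, -0.001]
wrist_force: [0.1, -0.6, -0.7]
finger_gap: 0.0001
```

```bash
python3 -c "
from h import *
go(.579,.2273,.053,172)"
```

```text
t 2.83 pos [0.5777 0.2247 0.0621] F [ 0.08 -0.63 -0.73] gap 0.0001 q [ 0.63  0.54 -0.21 -0.   -0.83 -0.77]
yaw_y 172.09 zax [-3.3e-03 -3.0e-04 -1.0e+00]
delta [-0.068, -0.023, 0.226] [0.19, -0.04, 0.09]
```

{"method": "play_rows", "body": {"deltas": [[-0.06, 0, 0.08, 0, 0, 0, 1], [-0.06, 0, 0.14, 0, 0, 0, 1], [-0.06, 0, 0.16, 0, 0, 0, 1], [-0.06, 0, 0.18, 0, 0, 0, 1], [-0.06, 0, 0.19, 0, 0, 0, 1], [-0.06, 0, 0.2, 0, 0, 0, 1]]}}

```text
clock: 3.33
tool_pos: [0.5781, 0.2272, 0.0541]
eef_rot: [-0.657, 0.754, 0.001, -0.001]
wrist_force: [0.2, -0.1, -0.6]
finger_gap: 0.0
```

```bash
python3 -c "
from h import *
go(.579,.2273,.053,172)"
```

```text
t 3.33 pos [0.5781 0.2272 0.0541] F [ 0.21 -0.14 -0.59] gap 0.0 q [ 0.63  0.55 -0.21 -0.   -0.81 -0.77]
yaw_y 172.09 zax [-3.1e-03 -2.0e-04 -1.0e+00]
delta [-0.006, -0.022, 0.028] [0.18, -0.04, 0.09]
```

{"method": "play_rows", "body": {"deltas": [[0, 0, 0.01, 0, 0, 0, 1], [0, 0, 0.02, 0, 0, 0, 1], [0, 0, 0.025, 0, 0, 0, 1], [0, 0, 0.025, 0, 0, 0, 1]]}}

```text
clock: 3.67
tool_pos: [0.5781, 0.2272, 0.0532]
eef_rot: [-0.657, 0.754, 0.001, -0.001]
wrist_force: [0.6, -0.5, -0.4]
finger_gap: -0.0
```

{"method": "play_rows", "body": {"deltas": [[0, 0, 0.005, 0, 0, 0, 1], [0, 0, 0.01, 0, 0, 0, 1], [0, 0, 0.01, 0, 0, 0, 1]]}}

```text
clock: 3.92
tool_pos: [0.5783, 0.2273, 0.0532]
eef_rot: [-0.657, 0.754, 0.001, -0.001]
wrist_force: [-0.3, -0.2, 3.1]
finger_gap: -0.0
```

{"method": "play_rows", "body": {"deltas": [[0, 0, 0.015, 0, 0, 0, 1], [0, 0, 0.02, 0, 0, 0, 1], [0, 0.03, 0.02, 0, 0, 0, 1], [0, 0.07, 0.02, 0, 0, 0, 1], [0, 0.11, 0.02, 0, 0, 0, 1], [0, 0.15, 0.02, 0, 0, 0, 1]]}}

```text
clock: 4.42
tool_pos: [0.5731, 0.2286, 0.0531]
eef_rot: [-0.657, 0.754, 0.001, 0.0]
wrist_force: [0.6, -0.5, 4.8]
finger_gap: 0.0001
```

```bash
python3 -c "
from h import *
from rig import bot
go(.579,.2273,.055,172)
d=bot.snapshot('side'); im=d['color'][:,:,::-1]
cv2.imwrite(f'pics/side2.png',cv2.resize(im[140:220,270:370],None,fx=6,fy=6,interpolation=cv2.INTER_CUBIC))
"
```

```text
t 4.42 pos [0.5731 0.2286 0.0531] F [ 0.58 -0.47  4.81] gap 0.0001 q [ 0.64  0.54 -0.22 -0.   -0.8  -0.78]
yaw_y 172.13 zax [-3.0e-04  1.1e-03 -1.0e+00]
delta [0.012, -0.15, -0.047] [0.03, 0.06, 0.13]
```

View pics/side2.png

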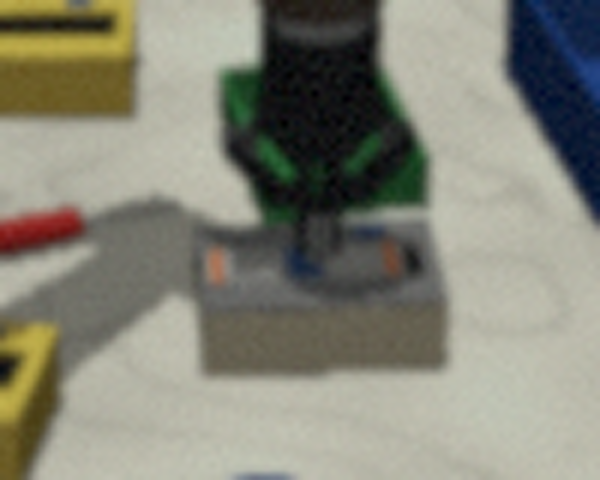

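{"method": "play_rows", "body": {"deltas": [[0, 0.03, 0.018, 0, 0, 0, 1], [0, 0.07, 0.02, 0, 0, 0, 1], [0, 0.11, 0.02, 0, 0, 0, 1], [0, 0.15, 0.02, 0, 0, 0, 1], [0, 0.19, 0.02, 0, 0, 0, 1], [0, 0.23, 0.02, 0, 0, 0, 1], [0, 0.27, 0.02, 0, 0, 0, 1], [0, 0.31, 0.02, 0, 0, 0, 1], [0, 0.35, 0.02, 0, 0, 0, 1], [0, 0.39, 0.02, 0, 0, 0, 1], [0, 0.43, 0.02, 0, 0, 0, 1], [0, 0.47, 0.02, 0, 0, 0, 1]]}}

```text
clock: 5.47
tool_pos: [0.5549, 0.2317, 0.0531]
eef_rot: [-0.657, 0.754, 0.0, 0.001]
wrist_force: [1.3, -0.4, 5.7]
finger_gap: 0.0
```

```bash
python3 -c "
from h import *
from rig import bot
go(.579,.2273,.055,172)
d=bot.snapshot('side'); im=d['color'][:,:,::-1]
cv2.imwrite(f'pics/side3.png',cv2.resize(im[140:220,270:370],None,fx=6,fy=6,interpolation=cv2.INTER_CUBIC))
"
```

```text
t 5.47 pos [0.5549 0.2317 0.0531] F [ 1.27 -0.35  5.67] gap 0.0 q [ 0.66  0.52 -0.27 -0.   -0.78 -0.8 ]
yaw_y 172.16 zax [ 0.0016  0.0021 -1.    ]
delta [0.027, -0.611, -0.046] [-0.08, 0.13, 0.16]
```

View pics/side3.png

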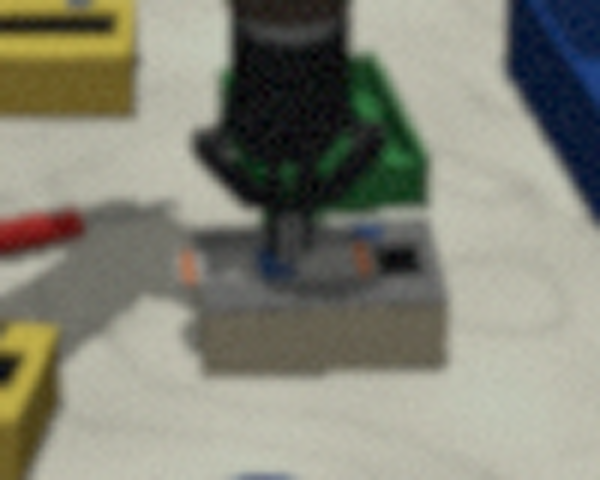

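{"method": "play_rows", "body": {"deltas": [[0, 0.03, 0.018, 0, 0, 0, 1], [0, 0.07, 0.02, 0, 0, 0, 1], [0, 0.12, 0.02, 0, 0, 0, 1], [0, 0.17, 0.02, 0, 0, 0, 1], [0, 0.22, 0.02, 0, 0, 0, 1], [0, 0.27, 0.02, 0, 0, 0, 1], [0, 0.32, 0.02, 0, 0, 0, 1], [0, 0.37, 0.02, 0, 0, 0, 1], [0, 0.42, 0.02, 0, 0, 0, 1], [0, 0.47, 0.02, 0, 0, 0, 1], [0, 0.51, 0.02, 0, 0, 0, 1], [0, 0.54, 0.02, 0, 0, 0, 1]]}}

```text
clock: 6.52
tool_pos: [0.5338, 0.235, 0.0531]
eef_rot: [-0.657, 0.754, -0.0, 0.002]
wrist_force: [2.4, -0.8, 5.4]
finger_gap: 0.0001
```

```bash
python3 -c "
from h import *
from rig import bot
go(.579,.2273,.055,172)
d=bot.snapshot('side'); im=d['color'][:,:,::-1]
cv2.imwrite(f'pics/side4.png',cv2.resize(im[140:220,270:370],None,fx=6,fy=6,interpolation=cv2.INTER_CUBIC))
Y=.2377;import numpy as np
# pixel projections of plate rear stripe expected for overhangs
"
```

```text
t 6.52 pos [0.5338 0.235  0.0531] F [ 2.42 -0.81  5.39] gap 0.0001 q [ 0.69  0.5  -0.31 -0.   -0.75 -0.83]
yaw_y 172.2 zax [ 0.0033  0.0028 -1.    ]
delta [0.037, -1.145, -0.044] [-0.16, 0.19, 0.2]
```

View pics/side4.png

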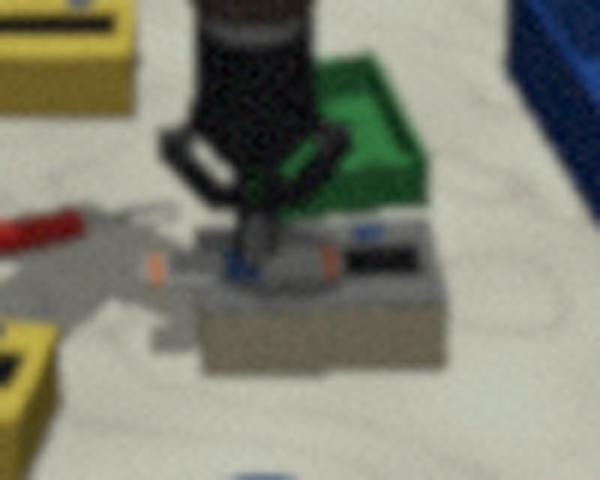

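{"method": "play_rows", "body": {"deltas": [[0, 0, -0.05, 0, 0, 0, 1], [0, 0, -0.3, 0, 0, 0, 1], [0, 0, -0.9, 0, 0, 5, 1], [0, 0, -1.6, 0, 0, 12, 0.8], [0, 0, -2.2, 0, 0, 19, 0.5], [0, 0, -2.5, 0, 0, 26, 0.3], [0, 0.3, -2.5, 0, 0, 33, 0.2], [0, 0.6, -2.5, 0, 0, 40, 0.2], [0, 0.9, -2.5, 0, 0, 47, 0.2], [0, 1.1, -2.5, 0, 0, 54, 0.2], [0, 1.1, -2.5, 0, 0, 61, 0.2], [0, 1.1, -2.5, 0, 0, 68, 0.2]]}}

```text
clock: 7.57
tool_pos: [0.4887, 0.2405, 0.1531]
eef_rot: [-0.121, 0.993, 0.001, 0.001]
wrist_force: [-0.5, 0.3, 1.2]
finger_gap: 0.0682
```

```bash
python3 - <<'E'
from h import *
from rig import bot
go(.4796,.24,.09,82)
d=bot.snapshot("top"); im=d["color"]
cv2.imwrite('pics/top5.png',cv2.resize(im[140:220,250:350],None,fx=6,fy=6,interpolation=cv2.INTER_CUBIC)[:,:,::-1])
d=bot.snapshot("side"); im=d["color"]
cv2.imwrite('pics/side5.png',cv2.resize(im[140:220,270:370],None,fx=6,fy=6,interpolation=cv2.INTER_CUBIC)[:,:,::-1])
E
```

```text
t 7.57 pos [0.4887 0.2405 0.1531] F [-0.49  0.32  1.16] gap 0.0682 q [ 0.75  0.32 -0.3  -0.   -0.94 -2.08]
yaw_y 103.87 zax [ 0.002   0.0025 -1.    ]
delta [0.227, 0.039, 1.578] [0.14, 0.12, 21.87]
```

View pics/top5.png

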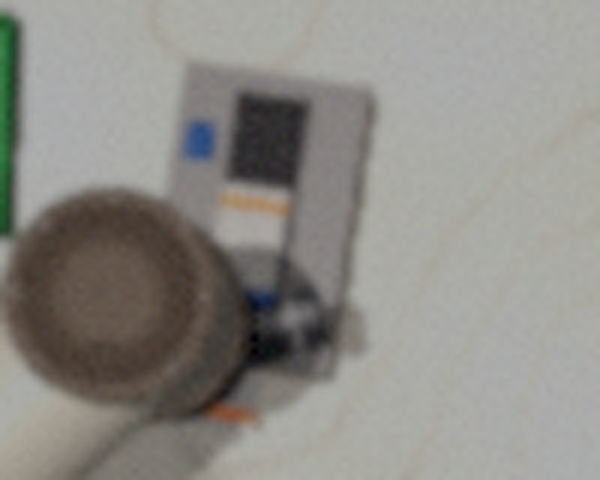

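View pics/side5.png

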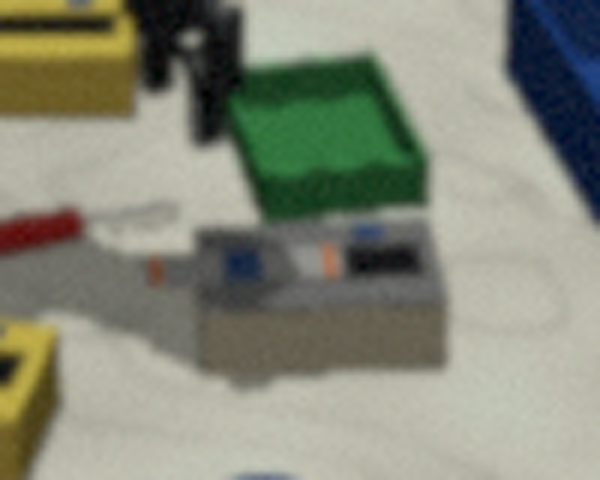

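```bash
python3 - <<'E'
from h import *
go(.4733,.2424,.10,82)
E
```

```text
t 7.67 pos [0.4891 0.2405 0.153 ] F [-0.35 -0.04 -0.11] gap 0.0686 q [ 0.75  0.32 -0.3  -0.   -0.94 -2.08]
yaw_y 104.21 zax [ 0.0022  0.0025 -1.    ]
delta [0.375, 0.14, 1.325] [0.14, 0.14, 22.21]
```

{"method": "play_rows", "body": {"deltas": [[0.1, 0.03, 0.1, 0, 0, 5, 0.2], [0.2, 0.07, 0.3, 0, 0, 11, 0.2], [0.3, 0.1, 0.6, 0, 0, 17, 0.2], [0.37, 0.14, 0.9, 0, 0, 22, 0.2], [0.37, 0.14, 1.1, 0, 0, 22, 0.2], [0.37, 0.14, 1.2, 0, 0, 22, 0.2], [0.37, 0.14, 1.25, 0, 0, 22, 0.2], [0.37, 0.14, 1.25, 0, 0, 22, 0.2]]}}

```text
clock: 8.33
tool_pos: [0.4737, 0.2424, 0.1028]
eef_rot: [0.067, 0.998, 0.001, 0.001]
wrist_force: [1.4, 0.3, 0.3]
finger_gap: 0.0684
```

```bash
python3 - <<'E'
from h import *
from rig import bot
go(.4733,.2424,.029,82)
d=bot.snapshot("side"); im=d["color"]
cv2.imwrite('pics/side6.png',cv2.resize(im[140:220,250:350],None,fx=6,fy=6,interpolation=cv2.INTER_CUBIC)[:,:,::-1])
E
```

```text
t 8.33 pos [0.4737 0.2424 0.1028] F [1.37 0.27 0.33] gap 0.0684 q [ 0.78  0.36 -0.39 -0.   -0.81 -2.48]
yaw_y 82.33 zax [ 0.0019  0.0021 -1.    ]
delta [0.013, -0.005, 1.845] [0.14, 0.09, 0.33]
```

View pics/side6.png

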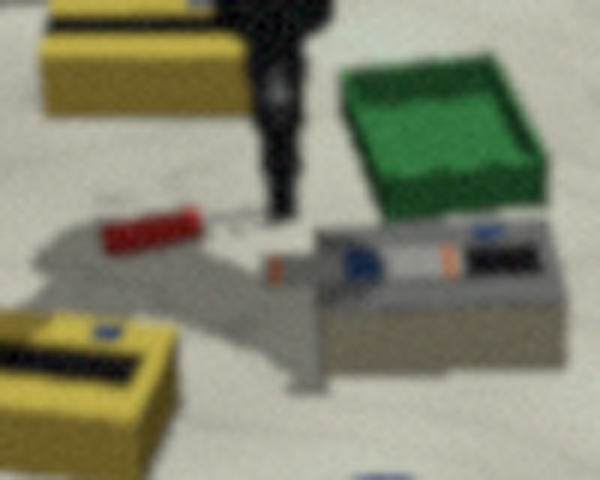

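{"method": "play_rows", "body": {"deltas": [[0.01, 0, 0.15, 0, 0, 0, 0.2], [0.01, 0, 0.4, 0, 0, 0, 0.2], [0.01, 0, 0.65, 0, 0, 0, 0.2], [0.01, 0, 0.9, 0, 0, 0, 0.2], [0.01, 0, 1.15, 0, 0, 0, 0.2], [0.01, 0, 1.35, 0, 0, 0, 0.2], [0.01, 0, 1.5, 0, 0, 0, 0.2], [0.01, 0, 1.62, 0, 0, 0, 0.2], [0.01, 0, 1.7, 0, 0, 0, 0.2], [0.01, 0, 1.76, 0, 0, 0, 0.2], [0.01, 0, 1.8, 0, 0, 0, 0.2], [0.01, 0, 1.8, 0, 0, 0, 0.2]]}}

```text
clock: 9.38
tool_pos: [0.4737, 0.2428, 0.0311]
eef_rot: [0.067, 0.998, 0.001, 0.001]
wrist_force: [-0.6, -0.6, -0.2]
finger_gap: 0.0683
```

```bash
python3 - <<'E'
from h import *
from rig import bot
go(.4733,.2424,.029,82)
d=bot.snapshot("side"); im=d["color"]
cv2.imwrite('pics/side7.png',cv2.resize(im[140:220,250:350],None,fx=6,fy=6,interpolation=cv2.INTER_CUBIC)[:,:,::-1])
E
```

```text
t 9.38 pos [0.4737 0.2428 0.0311] F [-0.6  -0.6  -0.24] gap 0.0683 q [ 0.78  0.46 -0.46 -0.   -0.64 -2.48]
yaw_y 82.31 zax [ 0.0026  0.0027 -1.    ]
delta [0.008, -0.012, 0.052] [0.17, 0.12, 0.3]
```

View pics/side7.png

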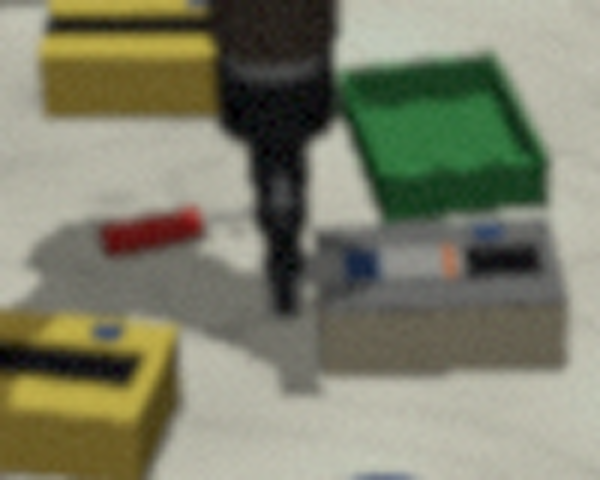

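{"method": "play_rows", "body": {"deltas": [[0, 0, 0.04, 0, 0, 0, 0.4], [0, 0, 0.04, 0, 0, 0, 0.5], [0, 0, 0.04, 0, 0, 0, 0.54], [0, 0, 0.04, 0, 0, 0, 0.56], [0, 0, 0.04, 0, 0, 0, 0.58], [0, 0, 0.04, 0, 0, 0, 0.6], [0, 0, 0.04, 0, 0, 0, 0.62]], "grip_force": 20}}

```text
clock: 10.02
tool_pos: [0.4726, 0.2411, 0.0294]
eef_rot: [0.068, 0.998, -0.0, -0.0]
wrist_force: [-0.9, -4.6, 1.4]
finger_gap: 0.0352
```

{"method": "play_rows", "body": {"deltas": [[0, 0, 0, 0, 0, 0, 0.7], [0, 0, 0, 0, 0, 0, 0.8], [0, 0, 0, 0, 0, 0, 1], [0, 0, 0, 0, 0, 0, 1]], "grip_force": 60}}

```text
clock: 10.35
tool_pos: [0.4727, 0.2409, 0.0296]
eef_rot: [0.068, 0.998, -0.0, -0.0]
wrist_force: [-0.1, -4.0, 2.7]
finger_gap: 0.034
```

```bash
python3 - <<'E'
from h import *
from rig import bot
go(.4733,.2424,.029,82)
d=bot.snapshot("side"); im=d["color"]
cv2.imwrite('pics/side8.png',cv2.resize(im[140:220,250:350],None,fx=6,fy=6,interpolation=cv2.INTER_CUBIC)[:,:,::-1])
E
```

```text
t 10.35 pos [0.4727 0.2409 0.0296] F [-0.13 -4.01  2.75] gap 0.034 q [ 0.78  0.47 -0.46  0.   -0.64 -2.48]
yaw_y 82.23 zax [-1.e-04 -2.e-04 -1.e+00]
delta [-0.011, 0.038, 0.016] [-0.01, -0.0, 0.23]
```

View pics/side8.png

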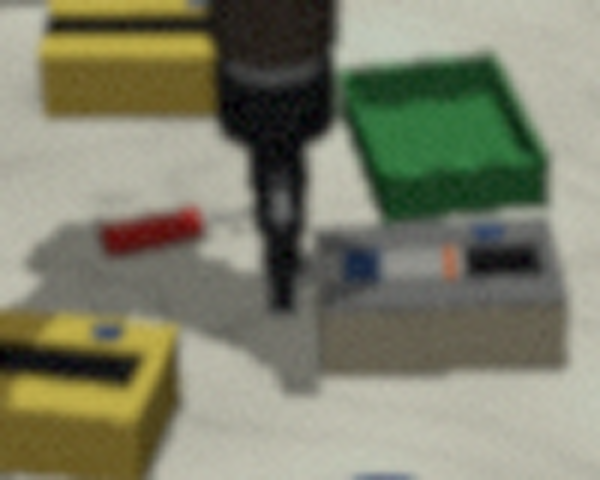

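{"method": "play_rows", "body": {"deltas": [[0, -0.01, -0.05, 0, 0, 0, 1], [0, -0.01, -0.15, 0, 0, 0, 1], [0, -0.01, -0.3, 0, 0, 0, 1], [0, -0.01, -0.5, 0, 0, 0, 1], [0, -0.01, -0.8, 0, 0, 0, 1], [0, -0.01, -1.2, 0, 0, 0, 1], [0, -0.01, -1.6, 0, 0, 0, 1], [0, -0.01, -2.0, 0, 0, 0, 1], [0, -0.01, -2.4, 0, 0, 0, 1], [0, -0.01, -2.7, 0, 0, 0, 1], [0, -0.01, -2.9, 0, 0, 0, 1], [0, -0.01, -3, 0, 0, 0, 1]]}}

```text
clock: 11.4
tool_pos: [0.4731, 0.2413, 0.1515]
eef_rot: [0.068, 0.998, 0.001, 0.001]
wrist_force: [0.4, -0.5, -1.7]
finger_gap: 0.0341
```

```bash
python3 - <<'E'
from h import *
from rig import bot
# cradle frame
a=np.radians(8.6); u=np.array([np.cos(a),np.sin(a)])
face=np.array([.5620,-.2157])
t=face-u*(.117+.010); print(t)
go(t[0],t[1],.15,98.6)
d=bot.snapshot("side"); im=d["color"]
cv2.imwrite('pics/side9.png',cv2.resize(im[90:210,250:370],None,fx=5,fy=5,interpolation=cv2.INTER_CUBIC)[:,:,::-1])
E
```

```text
[ 0.43642794 -0.23469099]
t 11.4 pos [0.4731 0.2413 0.1515] F [ 0.41 -0.48 -1.7 ] gap 0.0341 q [ 0.78  0.3  -0.34  0.   -0.93 -2.48]
yaw_y 82.25 zax [ 0.0024  0.0022 -1.    ]
delta [-0.694, -11.915, 0.009] [0.12, 0.14, -16.35]
```

View pics/side9.png

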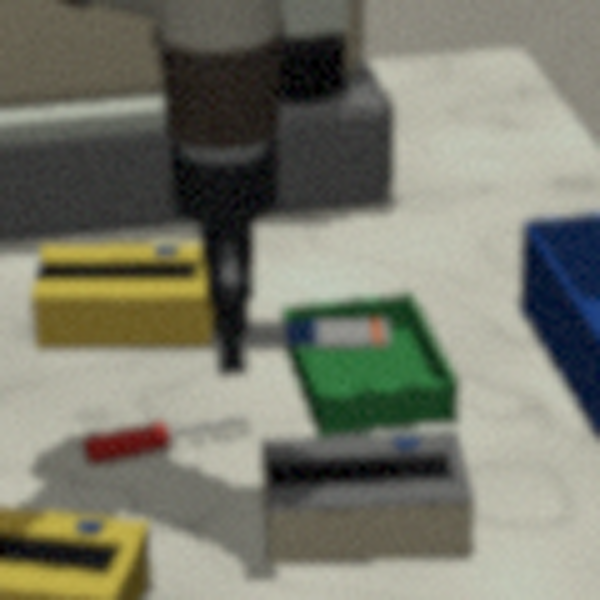

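{"method": "play_rows", "body": {"deltas": [[0, -0.15, 0, 0, 0, 0, 1], [0, -0.5, 0, 0, 0, 0, 1], [-0.1, -1.0, 0, 0, 0, -1, 1], [-0.1, -1.6, 0, 0, 0, -2, 1], [-0.2, -2.3, 0, 0, 0, -3, 1], [-0.2, -3.0, 0, 0, 0, -4, 1], [-0.2, -3.7, 0, 0, 0, -5, 1], [-0.3, -4.4, 0, 0, 0, -6, 1], [-0.3, -5.1, 0, 0, 0, -7, 1], [-0.3, -5.8, 0, 0, 0, -8, 1], [-0.4, -6.5, 0, 0, 0, -9, 1], [-0.4, -7.2, 0, 0, 0, -10, 1]]}}

```text
clock: 12.45
tool_pos: [0.4489, -0.0485, 0.1501]
eef_rot: [-0.02, 1.0, 0.001, 0.0]
wrist_force: [1.0, -0.4, -1.3]
finger_gap: 0.0341
```

```bash
python3 -c "
from h import *
go(.4364,-.2347,.12,98.6)"
```

```text
t 12.45 pos [ 0.4489 -0.0485  0.1501] F [ 1.05 -0.39 -1.26] gap 0.0341 q [ 0.25  0.17 -0.52 -0.   -0.88 -1.78]
yaw_y 92.28 zax [ 6.0e-04  1.4e-03 -1.0e+00]
delta [0.498, -4.639, 0.745] [0.08, 0.04, -6.32]
```

{"method": "play_rows", "body": {"deltas": [[0.1, -0.7, 0, 0, 0, -1, 1], [0.2, -1.4, 0.1, 0, 0, -2, 1], [0.3, -2.1, 0.2, 0, 0, -3, 1], [0.4, -2.8, 0.3, 0, 0, -4, 1], [0.5, -3.4, 0.4, 0, 0, -5, 1], [0.5, -3.9, 0.5, 0, 0, -6, 1], [0.5, -4.3, 0.6, 0, 0, -6.3, 1], [0.5, -4.5, 0.7, 0, 0, -6.3, 1], [0.5, -4.6, 0.75, 0, 0, -6.3, 1], [0.5, -4.64, 0.75, 0, 0, -6.3, 1], [0.5, -4.64, 0.75, 0, 0, -6.3, 1]]}}

```text
clock: 13.37
tool_pos: [0.4359, -0.2346, 0.1195]
eef_rot: [-0.075, 0.997, 0.001, -0.0]
wrist_force: [-0.4, 0.5, -0.8]
finger_gap: 0.0341
```

```bash
python3 - <<'E'
from h import *
from rig import bot
go(.4364,-.2347,.05,98.6)
d=bot.snapshot("top"); im=d["color"]; np.save("t10.npy",im)
cv2.imwrite('pics/top10.png',cv2.resize(im[130:230,390:490],None,fx=6,fy=6,interpolation=cv2.INTER_CUBIC)[:,:,::-1])
d=bot.snapshot("side"); im=d["color"]
cv2.imwrite('pics/side10.png',cv2.resize(im[200:300,290:410],None,fx=5,fy=5,interpolation=cv2.INTER_CUBIC)[:,:,::-1])
E
```

```text
t 13.37 pos [ 0.4359 -0.2346  0.1195] F [-0.4   0.5  -0.82] gap 0.0341 q [-0.17  0.28 -0.46 -0.   -0.83 -1.25]
yaw_y 98.58 zax [-2.0e-04  1.7e-03 -1.0e+00]
delta [-0.013, -0.008, 1.738] [0.1, 0.0, -0.02]
```

View pics/top10.png

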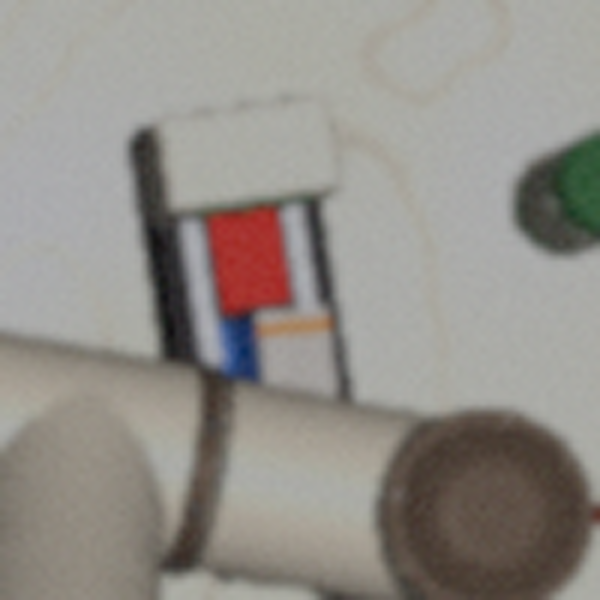

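View pics/side10.png

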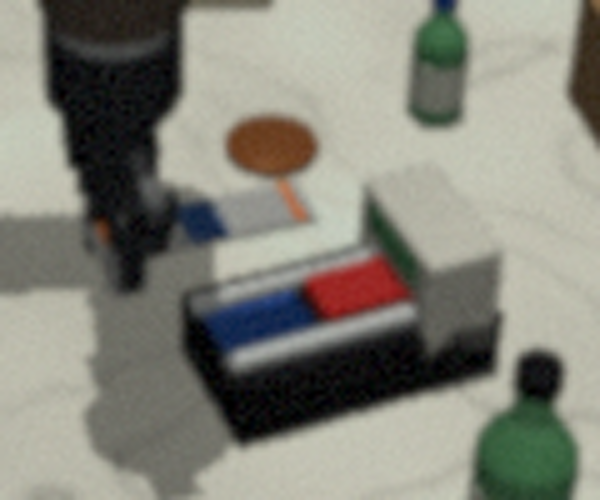

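```bash
cat >> h.py <<'E'
def stripe(roi,z,save=None):
    from rig import bot
    d=bot.snapshot("top"); im=d["color"]
    ora=lambda r,g,b:(r>b+45)&(g>b+10)&(r-g<110)
    for n,c,b in big(mask(im,roi,ora),roi[0],roi[1])[:1]:
        P=ray(d,c,z)[0,:2]; print("stripe",n,c.round(1),P.round(4)); print(ray(d,b,z)[:,:2].round(4).tolist())
    if save: cv2.imwrite(save,cv2.resize(im[130:230,390:490],None,fx=6,fy=6,interpolation=cv2.INTER_CUBIC)[:,:,::-1])
    return P
E
python3 - <<'E'
from h import *
P=stripe((425,176,450,190),.1425)
a=np.radians(8.6); u=np.array([np.cos(a),np.sin(a)]); v=np.array([-u[1],u[0]])
face=np.array([.5620,-.2157]); t=np.array([.4359,-.2346])
for p in (P,t): print((p-face)@u,(p-face)@v)
d=None
from rig import bot
d=bot.snapshot("top")
f=lambda q,x0,y0:(np.array(q,float)+.5)/6-.5+[x0,y0]
e=ray(d,f([(253,318),(328,308),(261,385),(345,378)],390,130),.1425)[:,:2]
print((e-face)@u,(e-face)@v)
E
```

```text
stripe 1497 [438.6 183.9] [ 0.5444 -0.2194]
[[0.5458, -0.2013], [0.5492, -0.2372], [0.5428, -0.2377], [0.5394, -0.2018]]
-0.0179920540407493 -0.0010641155831718524
-0.1275083976411136 0.0001689112064633673
[-0.01143318 -0.01151194 -0.04512355 -0.04728593] [ 0.01875912 -0.01895664  0.01980136 -0.0220518 ]
```

{"method": "play_rows", "body": {"deltas": [[0, 0.01, 0.2, 0, 0, 0, 1], [0, 0.01, 0.5, 0, 0, 0, 1], [0, 0.01, 0.8, 0, 0, 0, 1], [0, 0.01, 1.1, 0, 0, 0, 1], [0, 0.01, 1.35, 0, 0, 0, 1], [0, 0.01, 1.55, 0, 0, 0, 1], [0, 0.01, 1.7, 0, 0, 0, 1], [0, 0.01, 1.8, 0, 0, 0, 1], [0, 0.01, 1.87, 0, 0, 0, 1], [0, 0.01, 1.9, 0, 0, 0, 1], [0, 0.01, 1.9, 0, 0, 0, 1]]}}

```text
clock: 14.48
tool_pos: [0.4367, -0.2336, 0.0441]
eef_rot: [-0.075, 0.997, 0.001, 0.001]
wrist_force: [0.2, -0.2, -1.1]
finger_gap: 0.0342
```

```bash
python3 - <<'E'
from h import *
from rig import bot
go(.4364,-.2347,.03,98.6)
P=stripe((420,170,455,195),.066,'pics/top11.png')
a=np.radians(8.6); u=np.array([np.cos(a),np.sin(a)]); v=np.array([-u[1],u[0]])
face=np.array([.5620,-.2157]); print((P-face)@u,(P-face)@v)
d=bot.snapshot("side"); im=d["color"]
cv2.imwrite('pics/side11.png',cv2.resize(im[220:300,300:400],None,fx=6,fy=6,interpolation=cv2.INTER_CUBIC)[:,:,::-1])
E
```

```text
t 14.48 pos [ 0.4367 -0.2336  0.0441] F [ 0.22 -0.24 -1.13] gap 0.0342 q [-0.16  0.4  -0.54 -0.   -0.63 -1.25]
yaw_y 98.66 zax [ 0.0015  0.0014 -1.    ]
delta [0.012, -0.026, 0.353] [0.06, 0.1, 0.06]
stripe 1222 [433.4 186.3] [ 0.5446 -0.2177]
[[0.5461, -0.2011], [0.5495, -0.2333], [0.5432, -0.2339], [0.5398, -0.2017]]
-0.01747071485777097 0.0006422926934188344
```

View pics/top11.png

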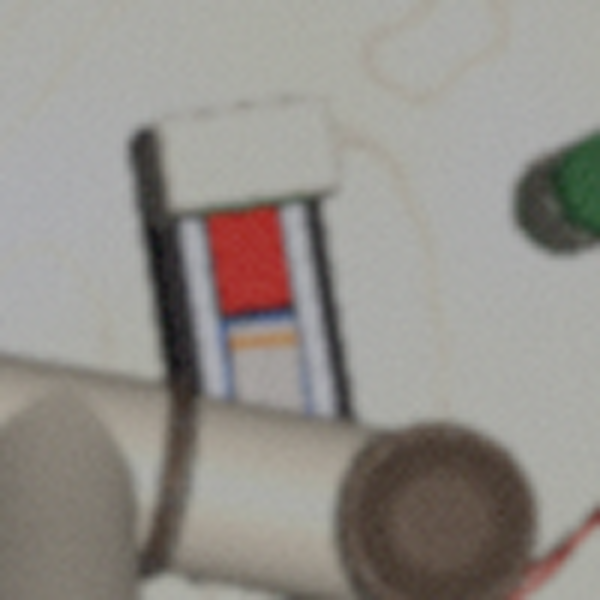

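View pics/side11.png

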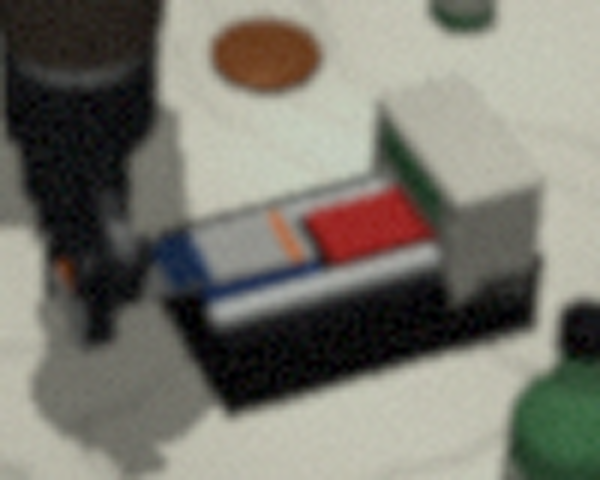

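{"method": "play_rows", "body": {"deltas": [[0, -0.01, 0.08, 0, 0, 0, 1], [0, -0.01, 0.15, 0, 0, 0, 1], [0, -0.01, 0.21, 0, 0, 0, 1], [0, -0.01, 0.26, 0, 0, 0, 1], [0, -0.01, 0.28, 0, 0, 0, 1], [0, -0.01, 0.29, 0, 0, 0, 1]]}}

```text
clock: 15.08
tool_pos: [0.4368, -0.234, 0.0326]
eef_rot: [-0.075, 0.997, 0.001, 0.001]
wrist_force: [-1.1, 0.1, -0.5]
finger_gap: 0.0342
```

{"method": "play_rows", "body": {"deltas": [[0, 0, 0.01, 0, 0, 0, 1], [0, 0, 0.02, 0, 0, 0, 1], [0, 0, 0.03, 0, 0, 0, 1], [0, 0, 0.03, 0, 0, 0, 1]]}}

```text
clock: 15.42
tool_pos: [0.4368, -0.234, 0.0314]
eef_rot: [-0.075, 0.997, 0.001, 0.001]
wrist_force: [0.2, 0.3, -1.5]
finger_gap: 0.034
```

{"method": "play_rows", "body": {"deltas": [[0, 0, 0.01, 0, 0, 0, 1], [0, 0, 0.02, 0, 0, 0, 1], [0, 0, 0.03, 0, 0, 0, 1], [0, 0, 0.03, 0, 0, 0, 1]]}}

```text
clock: 15.75
tool_pos: [0.4369, -0.234, 0.0302]
eef_rot: [-0.075, 0.997, 0.001, 0.001]
wrist_force: [-0.4, -0.5, -0.1]
finger_gap: 0.0342
```

{"method": "play_rows", "body": {"deltas": [[0, 0, 0.01, 0, 0, 0, 1], [0, 0, 0.02, 0, 0, 0, 1], [0, 0, 0.02, 0, 0, 0, 1]]}}

```text
clock: 16.0
tool_pos: [0.4371, -0.2341, 0.0295]
eef_rot: [-0.075, 0.997, 0.0, 0.001]
wrist_force: [-0.4, 0.7, 0.0]
finger_gap: 0.0342
```

```bash
python3 - <<'E'
from h import *
from rig import bot
go(.4364,-.2347,.03,98.6)
d=bot.snapshot("side"); im=d["color"]
cv2.imwrite('pics/side12.png',cv2.resize(im[220:300,300:400],None,fx=6,fy=6,interpolation=cv2.INTER_CUBIC)[:,:,::-1])
go(.4364,-.2347,.03,98.6)
E
```

```text
t 16.0 pos [ 0.4371 -0.2341  0.0295] F [-0.41  0.69  0.05] gap 0.0342 q [-0.16  0.42 -0.55 -0.   -0.6  -1.25]
yaw_y 98.66 zax [ 0.0021  0.0011 -1.    ]
delta [0.018, -0.012, -0.014] [0.05, 0.13, 0.06]
t 16.05 pos [ 0.437  -0.2341  0.0295] F [ 0.18 -0.    0.21] gap 0.0338 q [-0.16  0.42 -0.55 -0.   -0.6  -1.25]
yaw_y 98.66 zax [ 0.0021  0.0011 -1.    ]
delta [0.018, -0.012, -0.013] [0.05, 0.13, 0.06]
```

View pics/side12.png

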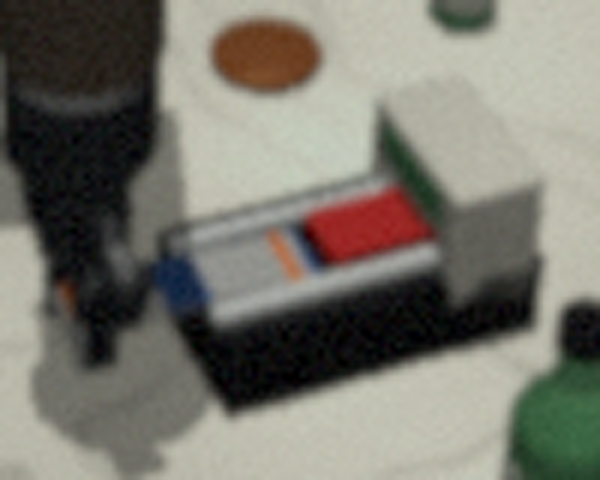

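{"method": "play_rows", "body": {"deltas": [[0, 0, 0.01, 0, 0, 0, 1], [-0.03, 0, 0.01, 0, 0, 0, 1], [-0.06, 0, 0.01, 0, 0, 0, 1], [-0.09, 0, 0.01, 0, 0, 0, 1], [-0.12, 0, 0.01, 0, 0, 0, 1], [-0.15, 0, 0.01, 0, 0, 0, 1], [-0.18, 0, 0.01, 0, 0, 0, 1], [-0.19, 0, 0.01, 0, 0, 0, 1]]}}

```text
clock: 16.72
tool_pos: [0.4449, -0.233, 0.0292]
eef_rot: [-0.076, 0.997, 0.0, 0.001]
wrist_force: [-0.4, 0.7, 0.5]
finger_gap: 0.0338
```

{"method": "play_rows", "body": {"deltas": [[-0.02, 0, 0, 0, 0, 0, 1], [-0.03, 0, 0, 0, 0, 0, 1], [-0.04, 0, 0, 0, 0, 0, 1]]}}

```text
clock: 16.97
tool_pos: [0.4456, -0.2327, 0.029]
eef_rot: [-0.075, 0.997, 0.001, 0.0]
wrist_force: [-1.9, -0.5, 2.3]
finger_gap: 0.0342
```

{"method": "play_rows", "body": {"deltas": [[-0.02, 0, 0, 0, 0, 0, 1], [-0.03, 0, 0, 0, 0, 0, 1], [-0.04, 0, 0, 0, 0, 0, 1], [-0.05, 0, 0, 0, 0, 0, 1]]}}

```text
clock: 17.3
tool_pos: [0.4471, -0.2323, 0.0289]
eef_rot: [-0.075, 0.997, 0.001, -0.0]
wrist_force: [-3.5, -1.0, 2.8]
finger_gap: 0.0334
```

```bash
python3 - <<'E'
from h import *
from rig import bot
go(.4364,-.2347,.03,98.6)
P=stripe((415,155,460,200),.053,'pics/top13.png')
d=bot.snapshot("side"); im=d["color"]
cv2.imwrite('pics/side13.png',cv2.resize(im[220:300,300:400],None,fx=6,fy=6,interpolation=cv2.INTER_CUBIC)[:,:,::-1])
E
```

```text
t 17.3 pos [ 0.4471 -0.2323  0.0289] F [-3.52 -0.96  2.81] gap 0.0334 q [-0.16  0.43 -0.53 -0.   -0.61 -1.26]
yaw_y 98.65 zax [-5.0e-04  1.6e-03 -1.0e+00]
delta [0.273, -0.019, -0.027] [0.09, -0.01, 0.05]
stripe 1110 [432.4 183.4] [ 0.5551 -0.2169]
[[0.5564, -0.2011], [0.5603, -0.2323], [0.5541, -0.233], [0.5502, -0.2017]]
```

View pics/top13.png

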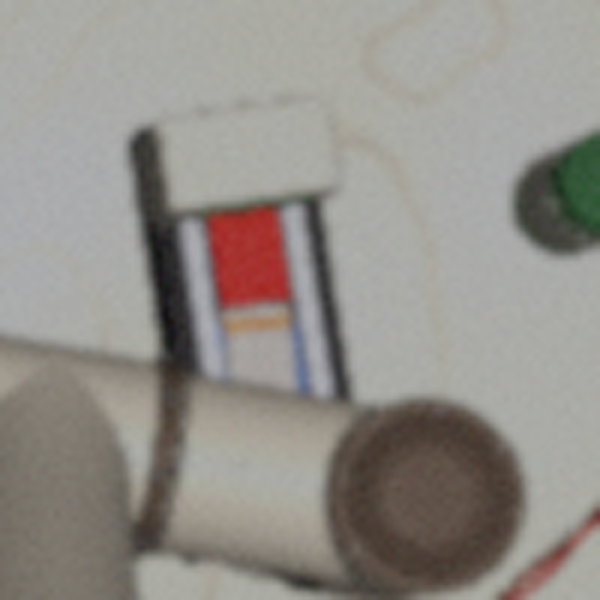

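View pics/side13.png

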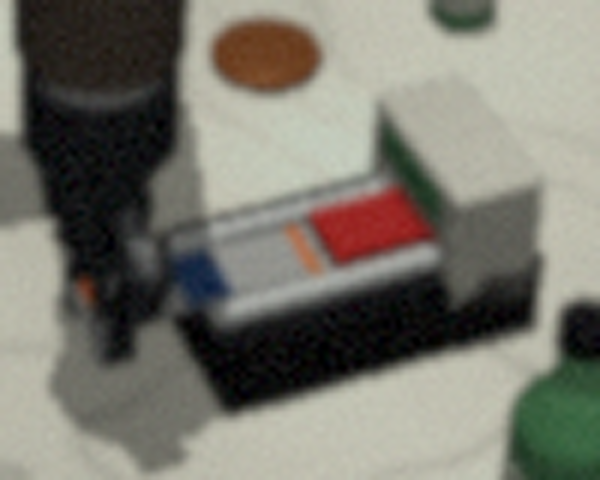

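{"method": "play_rows", "body": {"deltas": [[-0.02, 0, 0, 0, 0, 0, 1], [-0.03, 0, 0, 0, 0, 0, 1], [-0.04, 0, 0, 0, 0, 0, 1]]}}

```text
clock: 17.65
tool_pos: [0.449, -0.2321, 0.0289]
eef_rot: [-0.075, 0.997, 0.001, 0.0]
wrist_force: [-3.2, -0.2, 3.1]
finger_gap: 0.0338
```

{"method": "play_rows", "body": {"deltas": [[-0.02, -0.005, 0, 0, 0, 0, 1], [-0.03, -0.005, 0, 0, 0, 0, 1], [-0.04, -0.005, 0, 0, 0, 0, 1]]}}

```text
clock: 17.9
tool_pos: [0.4507, -0.232, 0.0289]
eef_rot: [-0.076, 0.997, 0.001, 0.0]
wrist_force: [-3.2, 0.1, 2.3]
finger_gap: 0.0341
```

{"method": "play_rows", "body": {"deltas": [[-0.02, -0.005, 0, 0, 0, 0, 1], [-0.03, -0.005, 0, 0, 0, 0, 1], [-0.04, -0.005, 0, 0, 0, 0, 1]]}}

```text
clock: 18.15
tool_pos: [0.4524, -0.2319, 0.0289]
eef_rot: [-0.076, 0.997, 0.001, 0.0]
wrist_force: [-2.6, 0.2, 2.2]
finger_gap: 0.0336
```

{"method": "play_rows", "body": {"deltas": [[-0.02, 0, 0, 0, 0, 0, 1], [-0.03, 0, 0, 0, 0, 0, 1], [-0.04, 0, 0, 0, 0, 0, 1]]}}

```text
clock: 18.4
tool_pos: [0.4541, -0.2317, 0.029]
eef_rot: [-0.076, 0.997, 0.001, 0.0]
wrist_force: [-3.7, 0.2, 3.0]
finger_gap: 0.0342
```

{"method": "play_rows", "body": {"deltas": [[-0.02, 0, 0, 0, 0, 0, 1], [-0.03, 0, 0, 0, 0, 0, 1], [-0.04, 0, 0, 0, 0, 0, 1]]}}

```text
clock: 18.65
tool_pos: [0.4557, -0.2315, 0.029]
eef_rot: [-0.076, 0.997, 0.001, 0.0]
wrist_force: [-4.2, 0.2, 3.2]
finger_gap: 0.0339
```

{"method": "play_rows", "body": {"deltas": [[-0.02, 0, 0, 0, 0, 0, 1], [-0.03, 0, 0, 0, 0, 0, 1], [-0.04, 0, 0, 0, 0, 0, 1]]}}

```text
clock: 18.9
tool_pos: [0.4575, -0.2312, 0.0291]
eef_rot: [-0.076, 0.997, 0.001, 0.0]
wrist_force: [-3.8, -0.4, 3.4]
finger_gap: 0.034
```

{"method": "play_rows", "body": {"deltas": [[-0.02, 0, 0, 0, 0, 0, 1], [-0.03, 0, 0, 0, 0, 0, 1], [-0.04, 0, 0, 0, 0, 0, 1]]}}

```text
clock: 19.15
tool_pos: [0.4592, -0.231, 0.0291]
eef_rot: [-0.076, 0.997, 0.001, 0.0]
wrist_force: [-2.9, 0.2, 4.3]
finger_gap: 0.0337
```

{"method": "play_rows", "body": {"deltas": [[-0.02, 0, -0.01, 0, 0, 0, 1], [-0.03, 0, -0.01, 0, 0, 0, 1], [-0.04, 0, -0.01, 0, 0, 0, 1]]}}

```text
clock: 19.4
tool_pos: [0.4608, -0.2307, 0.0294]
eef_rot: [-0.076, 0.997, 0.001, 0.0]
wrist_force: [-1.6, -1.2, 3.4]
finger_gap: 0.0342
```

{"method": "play_rows", "body": {"deltas": [[-0.02, 0, 0, 0, 0, 0, 1], [-0.03, 0, 0, 0, 0, 0, 1], [-0.04, 0, 0, 0, 0, 0, 1]]}}

```text
clock: 19.65
tool_pos: [0.4625, -0.2305, 0.0294]
eef_rot: [-0.076, 0.997, 0.001, 0.0]
wrist_force: [-2.5, -0.2, 2.6]
finger_gap: 0.0343
```

{"method": "play_rows", "body": {"deltas": [[-0.02, 0, 0, 0, 0, 0, 1], [-0.03, 0, 0, 0, 0, 0, 1], [-0.04, 0, 0, 0, 0, 0, 1]]}}

```text
clock: 19.9
tool_pos: [0.4641, -0.2302, 0.0294]
eef_rot: [-0.076, 0.997, 0.001, 0.0]
wrist_force: [-2.5, 0.6, 3.0]
finger_gap: 0.034
```

{"method": "play_rows", "body": {"deltas": [[-0.02, 0, 0, 0, 0, 0, 1], [-0.03, 0, 0, 0, 0, 0, 1], [-0.04, 0, 0, 0, 0, 0, 1]]}}

```text
clock: 20.15
tool_pos: [0.4658, -0.23, 0.0295]
eef_rot: [-0.076, 0.997, 0.001, 0.0]
wrist_force: [-2.6, 0.7, 3.8]
finger_gap: 0.0344
```

{"method": "play_rows", "body": {"deltas": [[-0.02, 0, -0.005, 0, 0, 0, 1], [-0.03, 0, -0.005, 0, 0, 0, 1], [-0.04, 0, -0.005, 0, 0, 0, 1]]}}

```text
clock: 20.4
tool_pos: [0.4674, -0.2297, 0.0296]
eef_rot: [-0.076, 0.997, 0.001, 0.0]
wrist_force: [-2.2, 1.4, 1.1]
finger_gap: 0.0341
```

{"method": "play_rows", "body": {"deltas": [[-0.02, 0, 0, 0, 0, 0, 1], [-0.03, 0, 0, 0, 0, 0, 1], [-0.04, 0, 0, 0, 0, 0, 1]]}}

```text
clock: 20.65
tool_pos: [0.4691, -0.2295, 0.0296]
eef_rot: [-0.076, 0.997, 0.001, 0.0]
wrist_force: [-2.5, -0.3, 1.7]
finger_gap: 0.0341
```

{"method": "play_rows", "body": {"deltas": [[-0.02, 0, 0, 0, 0, 0, 1], [-0.03, 0, 0, 0, 0, 0, 1], [-0.04, 0, 0, 0, 0, 0, 1]]}}

```text
clock: 20.9
tool_pos: [0.4708, -0.2292, 0.0296]
eef_rot: [-0.076, 0.997, 0.001, 0.0]
wrist_force: [-3.4, -0.9, 3.3]
finger_gap: 0.0336
```

```bash
python3 - <<'E'
from h import *
from rig import bot
go(.4364,-.2347,.03,98.6)
P=stripe((415,155,460,200),.053,'pics/top14.png')
d=bot.snapshot("side"); im=d["color"]
cv2.imwrite('pics/side14.png',cv2.resize(im[220:300,300:400],None,fx=6,fy=6,interpolation=cv2.INTER_CUBIC)[:,:,::-1])
E
```

```text
t 20.9 pos [ 0.4708 -0.2292  0.0296] F [-3.38 -0.88  3.26] gap 0.0336 q [-0.14  0.46 -0.48 -0.   -0.63 -1.27]
yaw_y 98.69 zax [ 7.0e-04  1.3e-03 -1.0e+00]
delta [0.871, -0.006, -0.01] [0.07, 0.05, 0.09]
stripe 1290 [431.4 176. ] [ 0.5789 -0.2138]
[[0.5793, -0.1958], [0.5845, -0.231], [0.5783, -0.2318], [0.5732, -0.1966]]
```

View pics/side14.png

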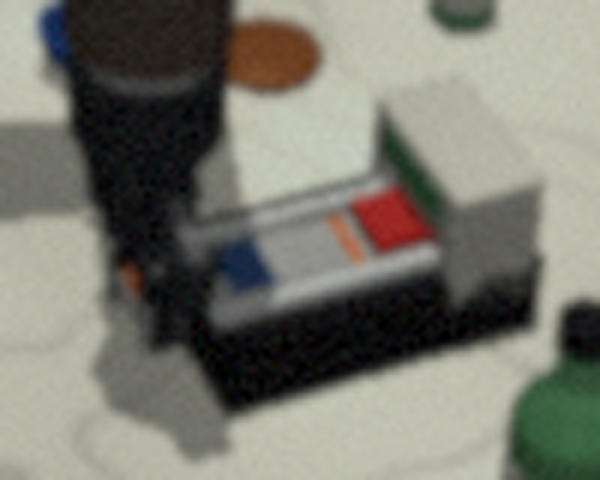

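{"method": "play_rows", "body": {"deltas": [[-0.02, 0, -0.005, 0, 0, 0, 1], [-0.03, 0, -0.005, 0, 0, 0, 1], [-0.04, 0, -0.005, 0, 0, 0, 1]]}}

```text
clock: 21.25
tool_pos: [0.4724, -0.2289, 0.0297]
eef_rot: [-0.076, 0.997, 0.001, 0.0]
wrist_force: [-1.9, 0.2, 2.0]
finger_gap: 0.034
```

{"method": "play_rows", "body": {"deltas": [[-0.02, 0, 0, 0, 0, 0, 1], [-0.03, 0, 0, 0, 0, 0, 1], [-0.04, 0, 0, 0, 0, 0, 1]]}}

```text
clock: 21.5
tool_pos: [0.4732, -0.2287, 0.0297]
eef_rot: [-0.076, 0.997, 0.001, -0.001]
wrist_force: [-5.1, -0.8, 4.4]
finger_gap: 0.034
```

{"method": "play_rows", "body": {"deltas": [[-0.02, 0, -0.01, 0, 0, 0, 1], [-0.03, 0, -0.01, 0, 0, 0, 1], [-0.035, 0, -0.01, 0, 0, 0, 1], [-0.035, 0, -0.01, 0, 0, 0, 1]]}}

```text
clock: 21.83
tool_pos: [0.4731, -0.2285, 0.0298]
eef_rot: [-0.075, 0.997, 0.001, -0.002]
wrist_force: [-5.7, -1.3, 2.8]
finger_gap: 0.034
```

{"method": "play_rows", "body": {"deltas": [[-0.035, 0, -0.01, 0, 0, 0, 1], [-0.045, 0, -0.01, 0, 0, 0, 1], [-0.055, 0, -0.01, 0, 0, 0, 1], [-0.055, 0, -0.01, 0, 0, 0, 1]]}}

```text
clock: 22.17
tool_pos: [0.473, -0.2283, 0.0298]
eef_rot: [-0.075, 0.997, 0.002, -0.004]
wrist_force: [-7.6, -1.6, 3.7]
finger_gap: 0.0342
```

```bash
python3 - <<'E'
from h import *
go(.473,-.2285,.0297,98.6)
E
```

```text
t 22.17 pos [ 0.473  -0.2283  0.0298] F [-7.62 -1.6   3.65] gap 0.0342 q [-0.14  0.46 -0.47 -0.   -0.65 -1.28]
yaw_y 98.59 zax [-0.0091  0.0026 -1.    ]
delta [0.001, -0.006, 0.002] [0.23, -0.49, -0.01]
```

{"method": "play_rows", "body": {"deltas": [[-0.05, 0, -0.01, 0, -0.1, 0, 1], [-0.055, 0, -0.01, 0, -0.2, 0, 1], [-0.055, 0, -0.01, 0, -0.3, 0, 1], [-0.055, 0, -0.01, 0, -0.3, 0, 1]]}}

```text
clock: 22.5
tool_pos: [0.473, -0.2281, 0.0298]
eef_rot: [-0.074, 0.997, 0.002, -0.004]
wrist_force: [-7.2, -2.4, 3.3]
finger_gap: 0.0339
```

{"method": "play_rows", "body": {"deltas": [[-0.055, -0.01, -0.01, 0, -0.3, 0, 1], [-0.065, -0.01, -0.01, 0, -0.4, 0, 1], [-0.072, -0.01, -0.01, 0, -0.4, 0, 1], [-0.072, -0.01, -0.01, 0, -0.4, 0, 1]]}}

```text
clock: 22.83
tool_pos: [0.4731, -0.2282, 0.0298]
eef_rot: [-0.074, 0.997, 0.003, -0.003]
wrist_force: [-8.0, -2.3, 4.8]
finger_gap: 0.0339
```

{"method": "play_rows", "body": {"deltas": [[-0.075, -0.01, -0.01, 0, -0.4, 0, 1], [-0.085, -0.01, -0.01, 0, -0.4, 0, 1], [-0.085, -0.01, -0.01, 0, -0.4, 0, 1]]}}

```text
clock: 23.08
tool_pos: [0.4731, -0.2281, 0.0298]
eef_rot: [-0.074, 0.997, 0.004, -0.003]
wrist_force: [-9.7, -2.5, 6.7]
finger_gap: 0.0342
```

{"method": "play_rows", "body": {"deltas": [[-0.085, -0.01, -0.015, 0, -0.4, 0, 1], [-0.087, -0.01, -0.015, 0, -0.4, 0, 1], [-0.087, -0.01, -0.015, 0, -0.4, 0, 1], [-0.087, -0.01, -0.015, 0, -0.4, 0, 1], [-0.087, -0.01, -0.015, 0, -0.4, 0, 1], [-0.087, -0.01, -0.015, 0, -0.4, 0, 1]]}}

```text
clock: 23.58
tool_pos: [0.4731, -0.2281, 0.0298]
eef_rot: [-0.073, 0.997, 0.005, -0.003]
wrist_force: [-9.8, -2.3, 4.9]
finger_gap: 0.0341
```

{"method": "play_rows", "body": {"deltas": [[-0.087, -0.01, -0.01, 0, -0.4, 0, 1], [-0.087, -0.01, -0.01, 0, -0.4, 0, 1], [-0.087, -0.01, -0.01, 0, -0.4, 0, 1], [-0.087, -0.01, -0.01, 0, -0.4, 0, 1], [-0.087, -0.01, -0.01, 0, -0.4, 0, 1], [-0.087, -0.01, -0.01, 0, -0.4, 0, 1]]}}

```text
clock: 24.08
tool_pos: [0.4731, -0.228, 0.0298]
eef_rot: [-0.073, 0.997, 0.006, -0.004]
wrist_force: [-9.6, -2.8, 6.0]
finger_gap: 0.034
```

{"method": "play_rows", "body": {"deltas": [[-0.087, -0.01, -0.01, 0, -0.4, 0, 1], [-0.087, -0.01, -0.01, 0, -0.4, 0, 1], [-0.087, -0.01, -0.01, 0, -0.4, 0, 1]]}}

```text
clock: 24.33
tool_pos: [0.4731, -0.2279, 0.0299]
eef_rot: [-0.073, 0.997, 0.007, -0.004]
wrist_force: [-8.9, -1.7, 6.5]
finger_gap: 0.0339
```

{"method": "play_rows", "body": {"deltas": [[-0.06, 0, 0, 0, 0, 0, 1], [-0.04, 0, 0, 0, 0, 0, 1], [-0.02, 0, 0, 0, 0, 0, 1], [-0.01, 0, 0, 0, 0, 0, 1], [-0.01, 0, 0, 0, 0, 0, 1]]}}

```text
clock: 24.75
tool_pos: [0.4729, -0.228, 0.03]
eef_rot: [-0.073, 0.997, 0.007, -0.004]
wrist_force: [-6.1, -1.5, 4.6]
finger_gap: 0.0342
```

```bash
python3 - <<'E'
from h import *
from rig import bot
go(.473,-.2285,.0297,98.6)
print(bot.read_state()["moment"])
E
```

```text
t 24.75 pos [ 0.4729 -0.228   0.03  ] F [-6.08 -1.47  4.63] gap 0.0342 q [-0.15  0.46 -0.46 -0.02 -0.66 -1.26]
yaw_y 98.36 zax [-0.0095  0.0134 -0.9999]
delta [-0.001, -0.013, 0.006] [0.84, -0.43, -0.23]
[-0.42218152  1.41684709  0.09079176]
```

{"method": "play_rows", "body": {"deltas": [[0, 0, 0, 0, 0, 0, 1], [0.02, 0, 0, 0, 0, 0, 1], [0.03, 0, 0, 0, 0, 0, 1], [0.03, 0, 0, 0, 0, 0, 1]]}}

```text
clock: 25.08
tool_pos: [0.4727, -0.2282, 0.0301]
eef_rot: [-0.073, 0.997, 0.007, -0.003]
wrist_force: [-0.9, -1.0, 1.0]
finger_gap: 0.0339
```

{"method": "play_rows", "body": {"deltas": [[-0.01, 0, 0, 0, 0, 0, 1], [-0.02, 0, 0, 0, 0, 0, 1], [-0.02, 0, 0, 0, 0, 0, 1]]}}

```text
clock: 25.33
tool_pos: [0.4729, -0.2281, 0.03]
eef_rot: [-0.073, 0.997, 0.007, -0.004]
wrist_force: [-4.1, -0.5, 4.5]
finger_gap: 0.0338
```

Light contact restored (~4 N); open now.

{"method": "play_rows", "body": {"deltas": [[-0.005, 0, 0, 0, 0, 0, 0.57], [0, 0, 0, 0, 0, 0, 0.54], [0, 0, 0, 0, 0, 0, 0.5], [0, 0, 0, 0, 0, 0, 0.4], [0, 0, 0, 0, 0, 0, 0.25], [0, 0, 0, 0, 0, 0, 0.2], [0, 0, 0, 0, 0, 0, 0.2]], "grip_force": 20}}

```text
clock: 25.92
tool_pos: [0.4731, -0.228, 0.03]
eef_rot: [-0.073, 0.997, 0.007, -0.004]
wrist_force: [0.0, 0.4, -0.8]
finger_gap: 0.0682
```

```bash
python3 - <<'E'
from h import *
from rig import bot
go(.473,-.2285,.15,98.6)
d=bot.snapshot("side"); im=d["color"]
cv2.imwrite('pics/side15.png',cv2.resize(im[220:300,300:400],None,fx=6,fy=6,interpolation=cv2.INTER_CUBIC)[:,:,::-1])
E
```

```text
t 25.92 pos [ 0.4731 -0.228   0.03  ] F [ 0.02  0.41 -0.84] gap 0.0682 q [-0.15  0.46 -0.46 -0.02 -0.66 -1.26]
yaw_y 98.37 zax [-0.0086  0.0133 -0.9999]
delta [0.023, 0.032, -2.999] [0.83, -0.37, -0.23]
```

View pics/side15.png

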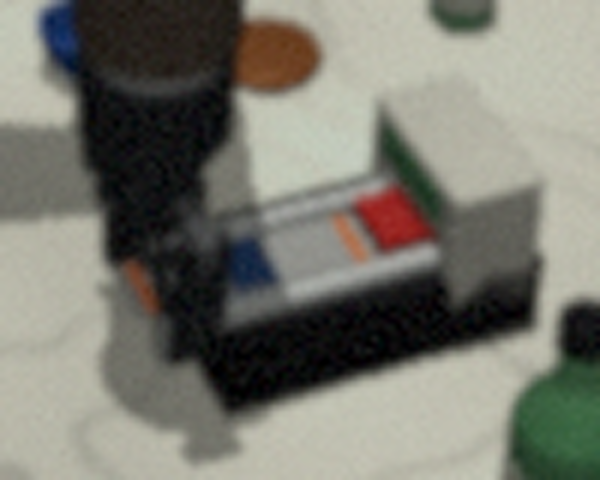

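{"method": "play_rows", "body": {"deltas": [[0, 0, -0.1, 0, 0, 0, 0.2], [0.02, 0.02, -0.4, 0.2, 0, 0, 0.2], [0.02, 0.03, -0.8, 0.5, -0.2, 0, 0.2], [0.02, 0.03, -1.3, 0.8, -0.4, 0, 0.2], [0.02, 0.03, -1.9, 0.8, -0.4, 0, 0.2], [0, 0.03, -2.6, 0.8, -0.4, 0, 0.2], [0, 0.03, -3.3, 0.8, -0.4, 0, 0.2], [0, 0.03, -3.8, 0.8, -0.4, 0, 0.2], [0.5, 0.03, -4, 0.8, -0.4, 0, 0.2], [1.1, 0.03, -4.2, 0.8, -0.4, 0, 0.2], [1.6, 0.03, -4.2, 0.8, -0.4, 0, 0.2], [1.9, 0.03, -4.2, 0.8, -0.4, 0, 0.2]]}}

```text
clock: 26.97
tool_pos: [0.3974, -0.2402, 0.2001]
eef_rot: [-0.073, 0.997, -0.0, 0.001]
wrist_force: [0.9, 0.1, 0.1]
finger_gap: 0.0686
```

```bash
python3 - <<'E'
from h import *
from rig import bot
go(.40,.1,.2,98.6)
P=stripe((415,155,460,200),.053,'pics/top16.png')
d=bot.snapshot("side"); im=d["color"]
cv2.imwrite('pics/side16.png',cv2.resize(im[220:300,300:400],None,fx=6,fy=6,interpolation=cv2.INTER_CUBIC)[:,:,::-1])
cv2.imwrite('pics/side16f.png',im[:,:,::-1])
E
```

```text
t 26.97 pos [ 0.3974 -0.2402  0.2001] F [0.92 0.13 0.14] gap 0.0686 q [-0.19  0.14 -0.42 -0.   -1.01 -1.23]
yaw_y 98.33 zax [ 2.4e-03  1.0e-04 -1.0e+00]
delta [-1.298, 8.405, 0.004] [-0.01, 0.13, -0.27]
stripe 1296 [431.2 175.3] [ 0.581  -0.2133]
[[0.5816, -0.195], [0.5865, -0.2299], [0.58, -0.2307], [0.5751, -0.1959]]
```

View pics/side16.png

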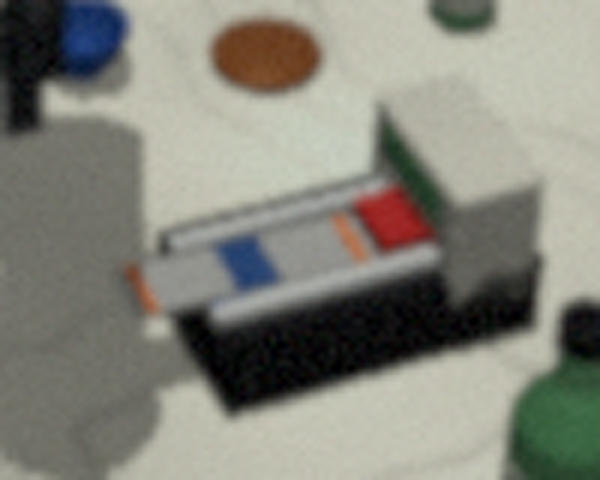

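View pics/top16.png

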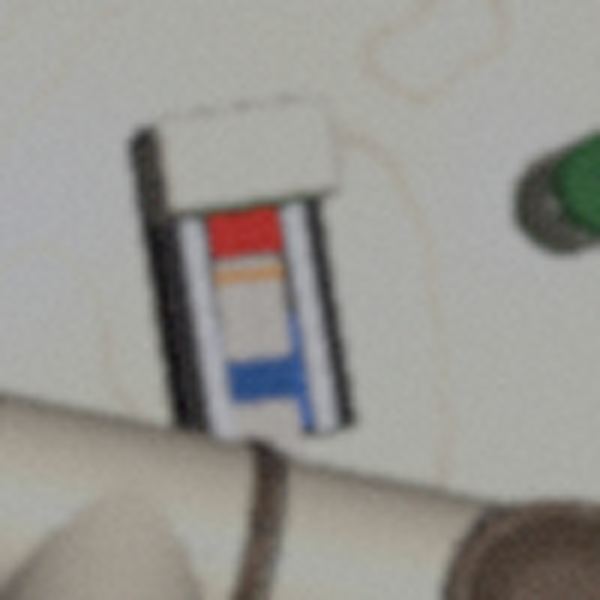

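View pics/side16f.png

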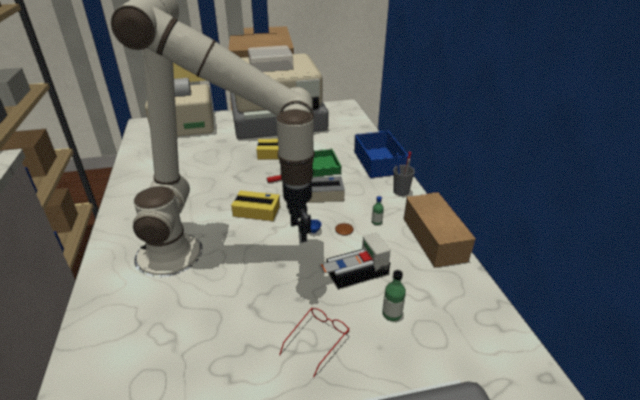

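```bash
python3 -c "
from rig import bot
print(bot.hand_in())"
```

```text
the job is handed in; nothing more can be done
None
```

The job is handed in, at about 27 s on the robot's clock. No verdict came back.

**What I did**
- I dragged the plate about 45 mm along the grey-lipped cream dock with a closed fingertip at about 5–6 N. The two yellow look-alikes were left alone.
- I gripped the end that hung about 35 mm over the front and carried the plate level to the cradle. I then lowered it by feel until it rested on the floor.
- I pushed the plate and jaw back about 27 mm, until the jaw stopped moving.
- I leaned on it at about 10 N for about 1.2 s, eased off, opened the fingers and rose clear.

**Last checks**
- The final pictures show the plate lying flat between the lips with its orange end against the red jaw. The gripper is free and wrist force is about zero.
- The jaw did not move while the load rose from about 6 to 10 N, so it was at its hard end.
- The bystanders visible in the final side view look to be where they started. I judged this by eye and did not measure it.

**Caveats**
- Forces were read only at the end of each move. The highest readings were about 10 N on the jaw, 6 N down on the dock, and about 5 N sideways on the dock as the grip closed.
- The plate lies toward the left side of the cradle, possibly turned by a degree or two. I did not measure the angle accurately.
- The tool tilted by less than 1° while leaning.
- I unloaded to about 1 N, then leaned back to about 4 N just before opening, so the plate stayed against the jaw.

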